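# Find the storage canister that has lost its vacuum

## Robot

A 6-joint arm with a two-finger parallel gripper is mounted at the origin on a cart in front of the work surface, level with it; the furniture and walls round the work are solid. World frame = base frame: x ahead of the robot, y to its left, z up, the work surface at z = 0. Lengths are in m, angles in rad, forces in N, time in s.
With the tool pointing down it reaches from about 0.375 to 0.9 m from the base axis. Payload 3.1 kg.
Tool frame: the origin (TCP) lies at the centre of the arm's flange, where the gripper is bolted on; the fingertips stand tip_reach ahead of it and the grasp point (between the pads) lies 164 mm ahead of it (tip_reach is the distance from the TCP to the fingertips, in m); z points along the fingers, y is the direction in which the jaws open and shut (so a half turn about z gives the same grasp; the last joint's range is limited). The gripper opens to 87 mm and grips with 3 to 60 N. Pads are 19 mm wide; open, the fingers measure 117 mm over their backs; the gripper's body (75 mm by 190 mm) begins 51 mm behind the grasp point.
Start: joints at [-1.504, 0.527, 1.433, -0, 1.181, -0.178], TCP at [0.152, -0.606, 0.405] pointing down, gripper open.
Joint ranges: [-3.08, 3.08], [-0.75, 2.2], [0.22, 2.44], [-1.43, 4.57], [0, 2.65], [-2.85, 2.85]. Speed limits (rad/s): [2.79, 2.79, 3.14, 3.14, 3.14, 3.14].

## Interface

Orientations are given as a unit quaternion [x, y, z, w].
In Python, from rig import get_obs, camera, hand_in, tip_reach gives the robot as it stands. The module is installed in compiled form; this text tells all that it offers.
- The arm moves only by the tool servo_tool, never from a script. Its argument "steps" is one flat list of numbers, 5 for each row, row after row: the finger opening in m, from 0 to 0.087, then the shift along the tool's x, y, z in m, then the turn about the tool's z in rad. A call has 1 to 12 rows; each row is the pose to reach, as a shift and turn from the pose commanded when the call began, along the tool's axes at that moment; what a row does not reach only later rows make up. A row lasts 1/8 s, in which the tool goes at most 62.5 mm and 10.7 degrees, less where a joint would pass 70% of its speed; a pose out of reach is approached as far as the arm can. A call with a gripper value outside its range is refused whole. The fingers move at their own pace and stop on an object; "force" is the grip in N (left out, the last holds). Time passes only in rows, so rows that repeat a pose let the fingers close. It gives the time, the measured TCP pose, the force and the opening at its end, in the units of the state.
- get_obs(): the state, without advancing time (a new reading comes with each control period).
- camera(name): name is "scene" or "top" or "wrist"; returns a dict with "pixels" (384x512x3 uint8, blue, green, red), "vertical_fov" (degrees; the focal length in pixels is half the picture's height over the tangent of half this angle, whatever the lens; pixels are square), "cx", "cy" (the principal point, pixels), "T" (4x4, takes a point from camera to world coordinates). Camera axes: x right, y up, looking along -z (the intrinsics and any distortion apply to the point x, -y, -z); pixel columns grow to the right and rows downward; lengths in m; the calibration is good to about 2 mm. The wrist camera is an equidistant fisheye: a pixel r from the principal point sees the ray r / f radians off the axis. A picture is of the moment at which its call begins. There is no depth.
- hand_in(): hands the job in, once; it reports no verdict.
The state is a dict: "time": time; "q": joint angles; "joint_velocities": joint speeds; "joint_torque": joint torques, N m; "position": TCP position; "tool_rot": TCP orientation; "ft_force": force on the tool from outside, world axes, zero at the start; "moment": the same for the moment, N m; "grip_width": finger opening in m.
Only numpy, scipy, OpenCV 4.12 (cv2) and the standard library are available. Lean on these libraries where they do the work, as an engineer would, in place of code of your own. Each camera call takes 0.05 s, during which the arm holds its last target.

## Task

One of the three storage canisters has lost its vacuum: when the orange pin on its lid is pressed, the pin sinks several millimetres and stays down, while on a sealed canister it hardly gives and springs back. Press the pins straight down where the canisters stand, with a slow push that builds up to about 6 N and never beyond 12 N, to find which one it is. Then lift that canister by its white collar and set it down gently, upright, fully on the round cork trivet; leave the other two standing where they are.

Things in the scene. Friction and masses are not known exactly. Their poses are not given: they have to be found in the camera images.
- trivet: the round cork trivet, a flat mat 130 mm in diameter and 8 mm thick with a thin dark band round its side; loose, 0.5 kg. Origin: centre of its underside, z up; its flat top is 8 mm above it.
- canister_a: one of three look-alike canisters, loose, upright, 0.3 to 0.6 kg: glass jar 68 mm in diameter, brown screw lid with its top at 88 mm, on it a fixed white flange (58 mm wide, 88 to 92 mm) with a ribbed collar (36 mm wide, 94 to 118 mm) and the orange pin. Origin: centre of the underside, z up. The one without vacuum cannot be told by its look or place. Lift it by the collar.
- canister_b: one of three look-alike canisters, loose, upright, 0.3 to 0.6 kg: glass jar 68 mm in diameter, brown screw lid with its top at 88 mm, on it a fixed white flange (58 mm wide, 88 to 92 mm) with a ribbed collar (36 mm wide, 94 to 118 mm) and the orange pin. Origin: centre of the underside, z up. The one without vacuum cannot be told by its look or place. Lift it by the collar.
- canister_c: one of three look-alike canisters, loose, upright, 0.3 to 0.6 kg: glass jar 68 mm in diameter, brown screw lid with its top at 88 mm, on it a fixed white flange (58 mm wide, 88 to 92 mm) with a ribbed collar (36 mm wide, 94 to 118 mm) and the orange pin. Origin: centre of the underside, z up. The one without vacuum cannot be told by its look or place. Lift it by the collar.
- pin_a (a joint): how far the orange pin of canister_a is down in its collar, m: 0 at rest, 0.012 at its stop. On a sealed canister it sinks about 1 mm for 6 N (5 N per mm) and springs back at once. On the one without vacuum it gives from about 3.2 N on, then 0.5 N per mm (about 5.5 mm for 6 N, the stop at 9 N), and stays about where it was pushed.
- pin_b (a joint): how far the orange pin of canister_b is down in its collar, m: 0 at rest, 0.012 at its stop. On a sealed canister it sinks about 1 mm for 6 N (5 N per mm) and springs back at once. On the one without vacuum it gives from about 3.2 N on, then 0.5 N per mm (about 5.5 mm for 6 N, the stop at 9 N), and stays about where it was pushed.
- pin_c (a joint): how far the orange pin of canister_c is down in its collar, m: 0 at rest, 0.012 at its stop. On a sealed canister it sinks about 1 mm for 6 N (5 N per mm) and springs back at once. On the one without vacuum it gives from about 3.2 N on, then 0.5 N per mm (about 5.5 mm for 6 N, the stop at 9 N), and stays about where it was pushed.
- pin_a_top (a point): centre of the flat top of canister_a's pin: 16 mm in diameter, stands 14 mm above the collar, 132 mm above the canister's foot when at rest; it moves with the pin. More than 14 N on it damages the valve.
- valve_a_grip (a point): point on canister_a's axis inside the white collar, 103 mm above its foot, a good height to grip the collar (36 mm across, round, any direction).
- pin_b_top (a point): centre of the flat top of canister_b's pin: 16 mm in diameter, stands 14 mm above the collar, 132 mm above the canister's foot when at rest; it moves with the pin. More than 14 N on it damages the valve.
- valve_b_grip (a point): point on canister_b's axis inside the white collar, 103 mm above its foot, a good height to grip the collar (36 mm across, round, any direction).
- pin_c_top (a point): centre of the flat top of canister_c's pin: 16 mm in diameter, stands 14 mm above the collar, 132 mm above the canister's foot when at rest; it moves with the pin. More than 14 N on it damages the valve.
- valve_c_grip (a point): point on canister_c's axis inside the white collar, 103 mm above its foot, a good height to grip the collar (36 mm across, round, any direction).

How it is judged:
By the outcome, as a careful person would: the job done as asked, in the order asked, and still so for the second after the job is handed in, with the robot touching nothing.
It also fails if it takes over 64 s, if anything falls off the work surface, if the arm or the gripper's body presses on something with over 40 N, if the wrist force passes 120 N, or if a joint passes its speed limit or range.

## Working session

There is one attempt and no reset: what is moved stays moved. The work goes in short steps, Python scripts to look and compute and a tool call to move; the robot and the scene stay as the last step left them, time stands still between calls to the robot, and variables do not carry over. Pictures are saved under pics/ and viewed, and the job is handed in when it is done.

Besides the shell and the picture viewer there is one more tool, called after "Call:" as name(argument=value, ...) on one line, values as JSON. servo_tool: Moves the arm, as the interface text tells. Its arguments: {"type":"object","properties":{"steps":{"type":"array"},"force":{"type":"number"}},"required":["steps"]}

```bash
mkdir -p pics; python3 - <<'E'
from rig import *
import cv2
o=get_obs(); print(o); print(tip_reach)
for n in ("scene","top","wrist"):
    c=camera(n); cv2.imwrite(f"pics/{n}0.png",c["pixels"]); print(n,c["vertical_fov"],c["cx"],c["cy"],c["T"].round(4).tolist(), [k for k in c])
E
```

```text
{'time': 0.0, 'q': array([-1.50448615e+00,  5.28465965e-01,  1.43389121e+00, -4.63762040e-05,
        1.18139351e+00, -1.78505374e-01]), 'joint_velocities': array([ 0.00020456,  0.00111622, -0.00062631,  0.00123334,  0.00076723,
       -0.00140828]), 'joint_torque': array([ 2.37195854e-03, -4.40039170e+01, -1.76592010e+01,  6.33570878e-02,
        5.81863336e-02, -1.62264178e-04]), 'position': array([ 0.15148303, -0.60601316,  0.40377486]), 'tool_rot': array([ 9.92515862e-01,  1.22111009e-01,  3.90897551e-05, -1.07852442e-03]), 'ft_force': array([ 0.28300569, -0.21218033, -0.0535571 ]), 'moment': array([-0.05227463, -0.0271269 ,  0.03511513]), 'grip_width': 0.08708556672874623}
0.1822
scene 56.759941034855466 251.97115161230525 191.44723907654156 [[0.5888, 0.5133, -0.6244, -0.1606], [-0.8081, 0.3578, -0.4679, -0.8108], [-0.0167, 0.7801, 0.6255, 0.6357], [0.0, 0.0, 0.0, 1.0]] ['pixels', 'vertical_fov', 'cx', 'cy', 'T']
top 57.94489758496351 248.29647732902492 191.92672472810702 [[0.0263, 0.988, -0.1525, 0.2608], [-0.9993, 0.0298, 0.0211, -0.4027], [0.0254, 0.1519, 0.9881, 0.9458], [0.0, 0.0, 0.0, 1.0]] ['pixels', 'vertical_fov', 'cx', 'cy', 'T']
wrist 65.70646984690485 255.96658730064715 192.89697517866685 [[0.243, 0.9239, 0.2954, 0.2319], [-0.97, 0.2323, 0.0715, -0.5847], [-0.0026, -0.3039, 0.9527, 0.3838], [0.0, 0.0, 0.0, 1.0]] ['pixels', 'vertical_fov', 'cx', 'cy', 'T']
```

View pics/scene0.png

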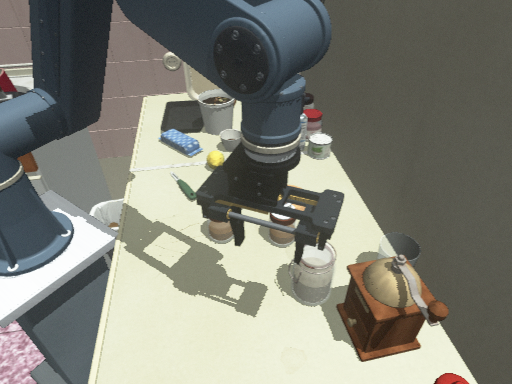

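View pics/top0.png

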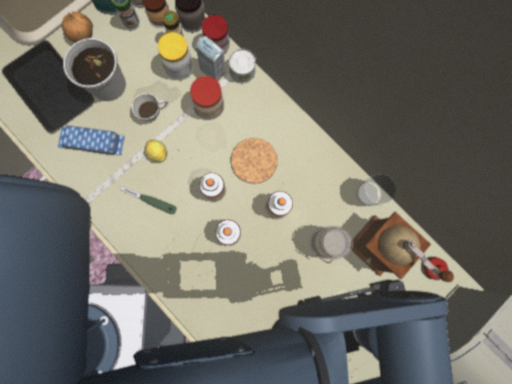

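View pics/wrist0.png

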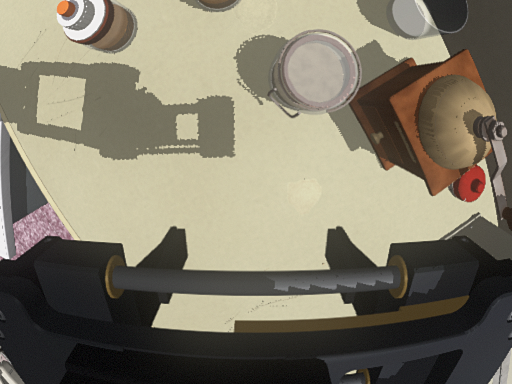

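The top view shows orange pins at about (211,182), (281,202) and (228,232), with the trivet at about (254,160). I'll take a closer look.

```bash
cat > h.py <<'E'
import numpy as np, cv2
from rig import *
def ray(c,u,v,fish=False):
    f=192/np.tan(np.radians(c["vertical_fov"]/2)); dx=(u-c["cx"]);dy=(v-c["cy"])
    if fish:
        r=np.hypot(dx,dy);t=r/f; d=np.array([np.sin(t)*dx/r,-np.sin(t)*dy/r,-np.cos(t)])
    else: d=np.array([dx/f,-dy/f,-1.])
    return c["T"][:3,3],c["T"][:3,:3]@d
def toz(c,u,v,z,fish=False):
    o,d=ray(c,u,v,fish); return o+d*(z-o[2])/d[2]
def orange(img):
    h=cv2.cvtColor(img,cv2.COLOR_BGR2HSV); m=cv2.inRange(h,(4,150,150),(16,255,255))
    n,l,s,ce=cv2.connectedComponentsWithStats(m)
    return [(ce[i].round(1).tolist(),s[i].tolist()) for i in range(1,n) if s[i][4]>8]
E
python3 - <<'E'
from h import *
c=camera("top"); p=c["pixels"]
cv2.imwrite("pics/top1.png",cv2.resize(p[120:270,170:340],None,fx=4.5,fy=4,interpolation=cv2.INTER_CUBIC)[:600])
for ce,s in orange(p): print(ce,s,toz(c,*ce,0.132).round(4))
print(toz(c,254,160,.008))
E
```

```text
[209.5, 181.7] [207, 180, 6, 5, 19] [ 0.4083 -0.3271  0.132 ]
[281.4, 201.0] [279, 199, 5, 5, 17] [ 0.3671 -0.4991  0.132 ]
[226.6, 231.1] [225, 229, 4, 5, 17] [ 0.2926 -0.3719  0.132 ]
[ 0.49575587 -0.43616979  0.008     ]
```

View pics/top1.png

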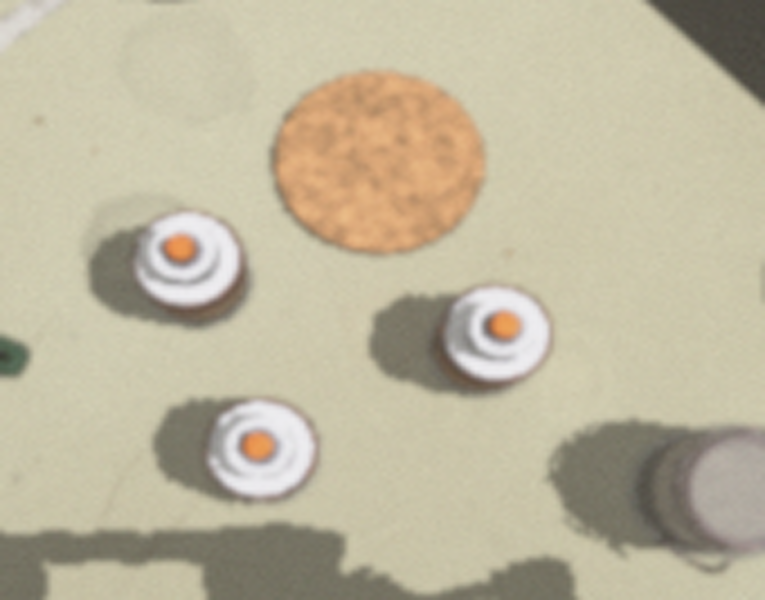

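```bash
cat >> h.py <<'E'
from scipy.spatial.transform import Rotation as Ro
def delta(tx,ty,tz):
    o=get_obs(); R=Ro.from_quat(o["tool_rot"]); 
    return R.inv().apply(np.array([tx,ty,tz])-o["position"])
E
python3 - <<'E'
from h import *
c=camera("wrist")
for ce,s in orange(c["pixels"]): print(ce,s,toz(c,*ce,0.132,True).round(4))
print(Ro.from_quat(get_obs()["tool_rot"]).as_matrix().round(3))
print(delta(.292,-.373,.182+.165).round(4))
E
```

```text
[62.4, 7.0] [57, 1, 12, 14, 120] [ 0.2926 -0.3741  0.132 ]
[439.9, 70.1] [436, 66, 9, 10, 38] [ 0.3143 -0.7429  0.132 ]
[432.9, 75.6] [431, 73, 6, 7, 15] [ 0.3058 -0.7365  0.132 ]
[424.3, 80.6] [420, 74, 10, 15, 46] [ 0.2974 -0.7284  0.132 ]
[[ 0.97   0.242 -0.   ]
 [ 0.242 -0.97   0.001]
 [ 0.    -0.001 -1.   ]]
[ 0.1928 -0.1921  0.0575]
```

Call:
servo_tool(steps=[0.0,0.024,-0.024,0,0,0.0,0.048,-0.048,0,0,0,0.072,-0.072,0,0,0,0.096,-0.096,0.01,0,0,0.12,-0.12,0.02,0,0,0.145,-0.145,0.03,0,0,0.17,-0.17,0.04,0,0,0.185,-0.184,0.05,0,0,0.1928,-0.1921,0.0575,0,0,0.1928,-0.1921,0.0575,0], force=20)

```text
time: 1.5
position: [0.2922, -0.3731, 0.3467]
tool_rot: [0.992, 0.123, -0.0, -0.0]
ft_force: [0.6, 0.2, 0.9]
grip_width: 0.0018
```

```bash
python3 - <<'E'
from h import *
c=camera("wrist"); cv2.imwrite("pics/w1.png",c["pixels"])
o=get_obs(); print(o["time"],o["position"],o["ft_force"],o["grip_width"],tip_reach)
for ce,s in orange(c["pixels"]): print(ce,s,toz(c,*ce,0.132,True).round(4))
E
```

```text
1.55 [ 0.29205227 -0.37387287  0.34713958] [-0.49691174 -1.51443999 -0.09826356] 0.0011424789795182414 0.1822
[233.9, 38.8] [223, 28, 23, 22, 387] [ 0.4091 -0.3277  0.132 ]
[442.0, 165.5] [435, 156, 15, 19, 194] [ 0.3685 -0.5001  0.132 ]
[258.3, 218.8] [249, 209, 20, 21, 308] [ 0.2937 -0.373   0.132 ]
```

View pics/w1.png

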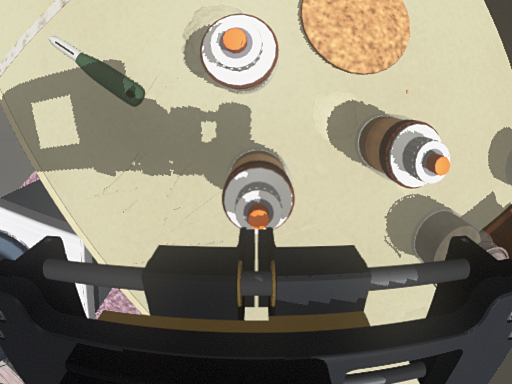

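The wrist view shows pin 3 at (258,219), just below the closed tips. Pin 1 is at (234,39), pin 2 at (442,166), and the trivet is at upper right. Next I'll lower the tips to just above pin 3.

Call:
servo_tool(steps=[0,0.001,0,0.008,0,0,0.001,0,0.016,0,0,0.001,0,0.023,0,0,0.001,0,0.028,0,0,0.001,0,0.028,0])

```text
time: 2.17
position: [0.2929, -0.3729, 0.3187]
tool_rot: [0.993, 0.122, -0.0, -0.001]
ft_force: [-0.8, 0.0, -0.6]
grip_width: 0.0006
```

```bash
cat >> h.py <<'E'
def avg(n=6):
    P=[];F=[]
    for i in range(n):
        camera("wrist"); o=get_obs(); P.append(o["position"]);F.append(o["ft_force"])
    P=np.array(P);F=np.array(F)
    print(round(o["time"],2),"pos",P.mean(0).round(4),"tipz",(P[:,2].mean()-.1822).round(4),"F",F.mean(0).round(2),"sd",F.std(0).round(2),P.std(0).round(4))
E
python3 -c "from h import *;avg()"
```

```text
2.48 pos [ 0.293  -0.3731  0.3193] tipz 0.1371 F [ 0.07 -0.25  0.29] sd [0.49 0.45 0.57] [0.     0.     0.0002]
```

Call:
servo_tool(steps=[0,0,0,0.001,0,0,0,0,0.002,0,0,0,0,0.003,0,0,0,0,0.004,0,0,0,0,0.004,0])

```text
time: 3.1
position: [0.293, -0.373, 0.3151]
tool_rot: [0.993, 0.122, -0.0, -0.0]
ft_force: [-0.2, 0.3, 0.2]
grip_width: 0.0005
```

```bash
python3 -c "from h import *;avg(4)"
```

```text
3.3 pos [ 0.293  -0.373   0.3152] tipz 0.133 F [ 0.09 -0.29  0.01] sd [0.36 0.13 0.35] [0. 0. 0.]
```

Call:
servo_tool(steps=[0,0,0,0.0003,0,0,0,0,0.0006,0,0,0,0,0.001,0,0,0,0,0.001,0])

```text
time: 3.8
position: [0.293, -0.373, 0.3144]
tool_rot: [0.993, 0.122, 0.0, 0.0]
ft_force: [-0.3, 0.1, 2.3]
grip_width: 0.0004
```

```bash
python3 -c "from h import *;avg(4)"
```

```text
4.0 pos [ 0.293  -0.373   0.3144] tipz 0.1322 F [-0.51  0.26  1.97] sd [0.48 0.54 0.52] [0. 0. 0.]
```

Call:
servo_tool(steps=[0,0,0,0.0002,0,0,0,0,0.0004,0,0,0,0,0.0006,0,0,0,0,0.0006,0])

```text
time: 4.5
position: [0.293, -0.373, 0.3138]
tool_rot: [0.993, 0.122, 0.0, 0.0]
ft_force: [-1.1, 1.2, 3.2]
grip_width: 0.0004
```

```bash
python3 -c "from h import *;avg(4)"
```

```text
4.7 pos [ 0.293  -0.373   0.3138] tipz 0.1316 F [-0.36  0.96  4.99] sd [0.36 0.35 0.28] [0. 0. 0.]
```

Call:
servo_tool(steps=[0,0,0,0.0001,0,0,0,0,0.0003,0,0,0,0,0.0004,0,0,0,0,0.0004,0])

```text
time: 5.2
position: [0.293, -0.373, 0.3135]
tool_rot: [0.993, 0.122, 0.0, 0.0]
ft_force: [-0.2, 0.5, 6.2]
grip_width: 0.0005
```

```bash
python3 -c "from h import *;avg(4)"
```

```text
5.4 pos [ 0.293  -0.373   0.3134] tipz 0.1312 F [-0.7   0.91  6.38] sd [0.29 0.18 0.64] [0. 0. 0.]
```

Pin 3 took 6.4 N for about 1.2 mm at roughly 5 N/mm, so it's sealed. Contact came at a measured tip z of about 0.1326. Next is pin 1.

```bash
python3 - <<'E'
from h import *
print(delta(.409,-.3276,.1822+.1347).round(4))
E
```

```text
[ 0.1236 -0.016  -0.0035]
```

Call:
servo_tool(steps=[0,0,0,-0.01,0,0,0,0,-0.03,0,0,0.03,-0.004,-0.03,0,0,0.06,-0.008,-0.03,0,0,0.09,-0.012,-0.03,0,0,0.115,-0.015,-0.03,0,0,0.1236,-0.016,-0.03,0,0,0.1236,-0.016,-0.02,0,0,0.1236,-0.016,-0.012,0,0,0.1236,-0.016,-0.007,0,0,0.1236,-0.016,-0.0045,0,0,0.1236,-0.016,-0.0035,0])

```text
time: 6.9
position: [0.4088, -0.3277, 0.3165]
tool_rot: [0.993, 0.122, -0.0, -0.0]
ft_force: [0.4, -0.3, -0.4]
grip_width: 0.0002
```

```bash
python3 - <<'E'
from h import *
c=camera("wrist"); cv2.imwrite("pics/w2.png",c["pixels"])
avg(4)
for ce,s in orange(c["pixels"]): print(ce,s,toz(c,*ce,0.132,True).round(4))
E
```

```text
7.15 pos [ 0.409  -0.3276  0.3169] tipz 0.1347 F [-0.35  0.1  -0.25] sd [0.07 0.16 0.3 ] [0.     0.     0.0001]
```

View pics/w2.png

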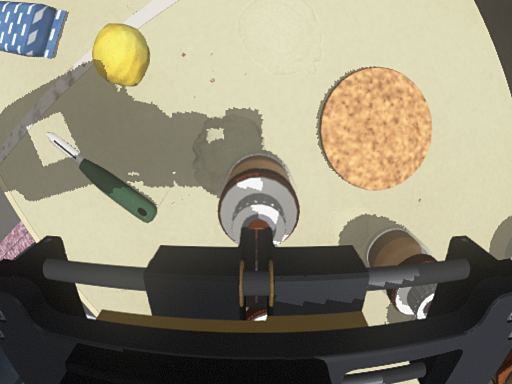

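The tips are centred over pin 1 (258,225). The trivet is fully visible, spanning x 320–432 and y 67–190. Now I'll press slowly.

Call:
servo_tool(steps=[0,0,0,0.0008,0,0,0,0,0.0016,0,0,0,0,0.0022,0,0,0,0,0.0025,0,0,0,0,0.0025,0])

```text
time: 7.78
position: [0.409, -0.3276, 0.3145]
tool_rot: [0.993, 0.122, 0.0, 0.0]
ft_force: [-0.3, -0.1, 2.7]
grip_width: 0.0004
```

```bash
python3 -c "from h import *;avg(4)"
```

```text
7.97 pos [ 0.4091 -0.3276  0.3145] tipz 0.1323 F [-0.28  0.24  3.76] sd [0.53 0.41 0.5 ] [0. 0. 0.]
```

Call:
servo_tool(steps=[0,0,0,0.0002,0,0,0,0,0.0004,0,0,0,0,0.0006,0,0,0,0,0.0006,0])

```text
time: 8.48
position: [0.409, -0.3275, 0.3137]
tool_rot: [0.993, 0.122, 0.0, 0.0]
ft_force: [-0.5, 0.5, 3.5]
grip_width: 0.0006
```

```bash
python3 - <<'E'
from h import *
c=camera("wrist");p=c["pixels"];h=cv2.cvtColor(p,cv2.COLOR_BGR2HSV)
m=cv2.inRange(h,(5,60,120),(20,255,255)); n,l,s,ce=cv2.connectedComponentsWithStats(m)
m=cv2.morphologyEx(m,cv2.MORPH_CLOSE,np.ones((7,7)))
cs,_=cv2.findContours(m,cv2.RETR_EXTERNAL,cv2.CHAIN_APPROX_NONE)
for k in cs:
    if cv2.contourArea(k)>4000:
        q=np.array([toz(c,u,v,.008,True)[:2] for u,v in k[:,0]],np.float32); print(cv2.boundingRect(k),cv2.fitEllipse(q),cv2.minEnclosingCircle(q))
avg(4)
E
```

```text
(321, 67, 113, 125) ((0.4966981112957001, -0.4357109069824219), (0.12785646319389343, 0.12904620170593262), 96.2310791015625) ((0.49653545022010803, -0.4354286789894104), 0.0652967020869255)
8.72 pos [ 0.409  -0.3275  0.3137] tipz 0.1315 F [-0.1   0.17  3.3 ] sd [0.51 0.52 0.27] [0. 0. 0.]
```

Call:
servo_tool(steps=[0,0,0,0.0003,0,0,0,0,0.0006,0,0,0,0,0.0009,0,0,0,0,0.0012,0,0,0,0,0.0012,0])

```text
time: 9.35
position: [0.409, -0.3275, 0.3125]
tool_rot: [0.993, 0.122, 0.0, 0.0]
ft_force: [-0.6, 0.4, 3.4]
grip_width: 0.0006
```

```bash
python3 -c "from h import *;avg(4)"
```

```text
9.55 pos [ 0.409  -0.3275  0.3125] tipz 0.1303 F [-0.15  0.05  3.87] sd [0.35 0.25 0.67] [0. 0. 0.]
```

Call:
servo_tool(steps=[0,0,0,0.0004,0,0,0,0,0.0008,0,0,0,0,0.0012,0,0,0,0,0.0016,0,0,0,0,0.002,0,0,0,0,0.002,0])

```text
time: 10.3
position: [0.409, -0.3275, 0.3105]
tool_rot: [0.993, 0.122, 0.0, 0.0]
ft_force: [-0.1, -0.0, 4.6]
grip_width: 0.0005
```

```bash
python3 -c "from h import *;avg(4)"
```

```text
10.5 pos [ 0.409  -0.3275  0.3105] tipz 0.1283 F [0.04 0.44 3.84] sd [0.32 0.32 0.41] [0. 0. 0.]
```

Call:
servo_tool(steps=[0,0,0,0.0004,0,0,0,0,0.0008,0,0,0,0,0.0012,0,0,0,0,0.0016,0,0,0,0,0.002,0,0,0,0,0.002,0])

```text
time: 11.25
position: [0.409, -0.3276, 0.3086]
tool_rot: [0.993, 0.122, 0.0, 0.0]
ft_force: [0.6, 0.3, 5.4]
grip_width: 0.0004
```

```bash
python3 - <<'E'
from h import *
avg(4)
print(delta(.3682,-.5001,.1822+.1347).round(4))
E
```

```text
11.45 pos [ 0.409  -0.3276  0.3086] tipz 0.1264 F [0.22 0.08 5.33] sd [0.48 0.48 0.35] [0. 0. 0.]
[-0.0814  0.1575 -0.0083]
```

Call:
servo_tool(steps=[0,0,0,-0.01,0,0,0,0,-0.035,0,0,-0.02,0.038,-0.038,0,0,-0.04,0.076,-0.038,0,0,-0.06,0.115,-0.038,0,0,-0.076,0.147,-0.038,0,0,-0.0814,0.1575,-0.038,0,0,-0.0814,0.1575,-0.027,0,0,-0.0814,0.1575,-0.018,0,0,-0.0814,0.1575,-0.012,0,0,-0.0814,0.1575,-0.0093,0,0,-0.0814,0.1575,-0.0083,0])

```text
time: 12.95
position: [0.3685, -0.4997, 0.3166]
tool_rot: [0.992, 0.122, -0.0, -0.0]
ft_force: [0.1, -0.1, 0.4]
grip_width: 0.0005
```

```bash
python3 - <<'E'
from h import *
c=camera("wrist"); s=camera("scene")["pixels"]; cv2.imwrite("pics/w3.png",np.hstack([c["pixels"][:,128:400], cv2.resize(s,None,fx=1,fy=1)]))
avg(3)
for ce,s in orange(c["pixels"]): print(ce,s,toz(c,*ce,0.132,True).round(4))
E
```

```text
13.2 pos [ 0.3683 -0.5001  0.317 ] tipz 0.1348 F [ 0.12 -0.12  0.14] sd [0.25 0.15 0.41] [0. 0. 0.]
[34.0, 120.5] [27, 111, 14, 20, 216] [ 0.411  -0.3336  0.132 ]
[79.7, 286.0] [75, 283, 11, 7, 55] [ 0.2903 -0.3763  0.132 ]
```

View pics/w3.png

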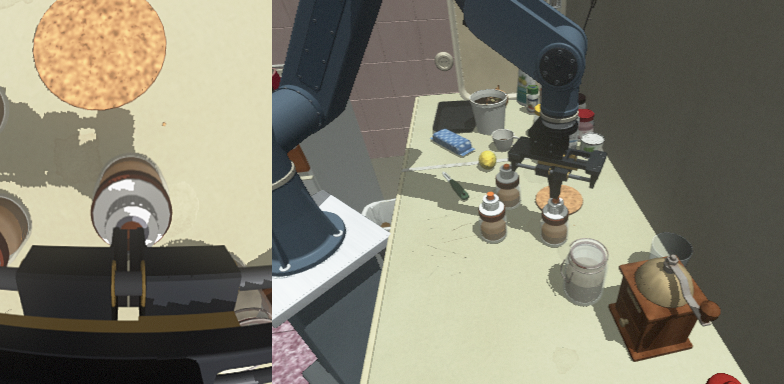

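The tips are centred over pin 2. In the scene half, pin 1 (507,170) sits lower than pin 3 (491,198). Now I'll press pin 2.

Call:
servo_tool(steps=[0,0,0,0.0008,0,0,0,0,0.0016,0,0,0,0,0.0022,0,0,0,0,0.0025,0,0,0,0,0.0025,0])

```text
time: 13.82
position: [0.3682, -0.5001, 0.3145]
tool_rot: [0.993, 0.122, -0.0, 0.0]
ft_force: [-0.6, -0.1, 1.8]
grip_width: 0.0004
```

```bash
python3 -c "from h import *;avg(3)"
```

```text
13.97 pos [ 0.3682 -0.5001  0.3144] tipz 0.1322 F [0.07 0.25 2.29] sd [0.26 0.33 0.09] [0. 0. 0.]
```

Call:
servo_tool(steps=[0,0,0,0.0002,0,0,0,0,0.0004,0,0,0,0,0.0006,0,0,0,0,0.0006,0])

```text
time: 14.48
position: [0.3682, -0.5001, 0.3139]
tool_rot: [0.993, 0.122, 0.0, 0.0]
ft_force: [-0.7, 1.6, 4.7]
grip_width: 0.0005
```

```bash
python3 -c "from h import *;avg(4)"
```

```text
14.68 pos [ 0.3682 -0.5001  0.3139] tipz 0.1317 F [-0.87  0.14  4.5 ] sd [0.45 0.53 0.39] [0. 0. 0.]
```

Call:
servo_tool(steps=[0,0,0,0.0002,0,0,0,0,0.0004,0,0,0,0,0.0004,0])

```text
time: 15.05
position: [0.3682, -0.5001, 0.3136]
tool_rot: [0.993, 0.122, 0.0, 0.0]
ft_force: [-0.3, 1.0, 6.0]
grip_width: 0.0004
```

```bash
python3 - <<'E'
from h import *
avg(4)
print(delta(.409,-.3276,.1822+.150).round(4))
E
```

```text
15.25 pos [ 0.3682 -0.5001  0.3136] tipz 0.1314 F [-1.    0.48  5.73] sd [0.52 0.37 0.31] [0. 0. 0.]
[ 0.0814 -0.1575 -0.0187]
```

Pin 2 is sealed: 5.7 N at about 1 mm. The leaking canister is 1, so I'll go back over it with the fingers open.

Call:
servo_tool(steps=[0,0,0,-0.01,0,0,0,0,-0.03,0,0.0,0.02,-0.038,-0.033,0,0.02,0.04,-0.076,-0.033,0,0.04,0.06,-0.115,-0.033,0,0.065,0.076,-0.147,-0.033,0,0.065,0.0814,-0.1575,-0.033,0,0.065,0.0814,-0.1575,-0.025,0,0.065,0.0814,-0.1575,-0.0187,0,0.065,0.0814,-0.1575,-0.0187,0])

```text
time: 16.5
position: [0.4087, -0.3286, 0.331]
tool_rot: [0.993, 0.121, -0.0, -0.0]
ft_force: [0.2, 0.5, 0.4]
grip_width: 0.0609
```

```bash
python3 - <<'E'
from h import *
c=camera("wrist"); cv2.imwrite("pics/w4.png",c["pixels"])
for ce,s in orange(c["pixels"]): print(ce,s,toz(c,*ce,0.126,True).round(4))
avg(2); print(get_obs()["grip_width"],delta(.409,-.3276,.1822+.0955).round(4))
E
```

```text
[257.1, 224.4] [247, 215, 21, 20, 319] [ 0.41   -0.3276  0.126 ]
16.65 pos [ 0.4088 -0.3284  0.3317] tipz 0.1495 F [ 0.22 -0.09  0.28] sd [0.72 0.05 0.29] [0.     0.0001 0.0001]
0.06396769786186284 [ 0.0003 -0.0006  0.0541]
```

View pics/w4.png

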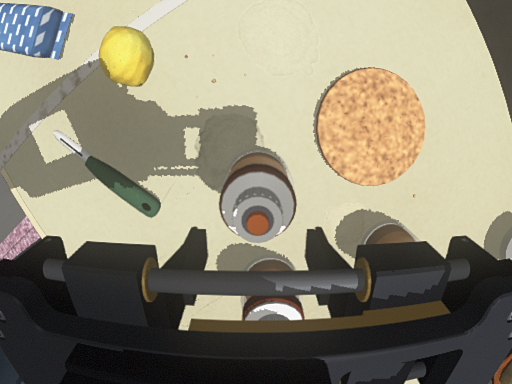

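The pin (257,224) is centred between the open fingers. I'll descend to the collar and close.

Call:
servo_tool(steps=[0.065,0.0005,0,0.012,0,0.065,0.0005,0,0.025,0,0.065,0.0005,0,0.037,0,0.065,0.0005,0,0.046,0,0.065,0.0005,0,0.051,0,0.065,0.0005,0,0.054,0,0.065,0.0005,0,0.054,0])

```text
time: 17.52
position: [0.4095, -0.3274, 0.2779]
tool_rot: [0.993, 0.122, 0.0, 0.0]
ft_force: [-0.4, 0.5, 0.3]
grip_width: 0.0646
```

```bash
python3 - <<'E'
from h import *
c=camera("wrist"); cv2.imwrite("pics/w5.png",c["pixels"]); avg(3)
E
```

```text
17.73 pos [ 0.4096 -0.3275  0.2783] tipz 0.0961 F [ 0.19 -0.06 -0.06] sd [0.52 0.33 0.17] [0. 0. 0.]
```

View pics/w5.png

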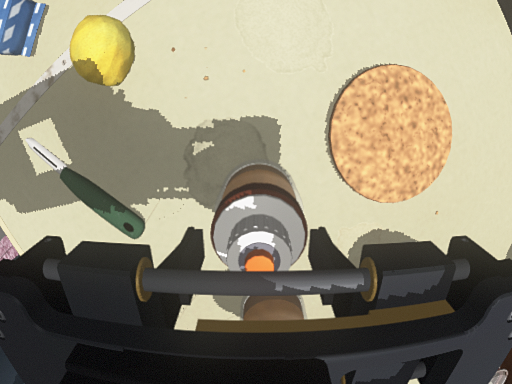

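The fingers straddle the collar (260,255) with clear space on both sides. Closing now.

Call:
servo_tool(steps=[0.05,0,0,0,0,0.042,0,0,0,0,0.037,0,0,0,0,0.03,0,0,0,0,0.03,0,0,0,0,0.03,0,0,0,0], force=15)

```text
time: 18.48
position: [0.4097, -0.3278, 0.2781]
tool_rot: [0.993, 0.122, 0.0, 0.001]
ft_force: [0.3, -1.8, -1.0]
grip_width: 0.0357
```

Call:
servo_tool(steps=[0.03,0,0,0,0,0.03,0,0,0,0,0.03,0,0,-0.003,0,0.03,0,0,-0.01,0,0.03,0,0,-0.02,0,0.03,0,0,-0.03,0,0.03,0,0,-0.04,0,0.03,0,0,-0.04,0], force=35)

```text
time: 19.48
position: [0.4097, -0.3277, 0.3192]
tool_rot: [0.993, 0.122, 0.001, 0.001]
ft_force: [0.3, -0.1, -6.1]
grip_width: 0.035
```

```bash
python3 - <<'E'
from h import *
c=camera("wrist"); s=camera("scene")["pixels"]; cv2.imwrite("pics/w6.png",np.hstack([c["pixels"][:,128:400], s])); avg(3)
print(get_obs()["grip_width"])
p=c["pixels"];h=cv2.cvtColor(p,cv2.COLOR_BGR2HSV)
m=cv2.inRange(h,(5,60,120),(20,255,255)); m=cv2.morphologyEx(m,cv2.MORPH_CLOSE,np.ones((7,7)))
cs,_=cv2.findContours(m,cv2.RETR_EXTERNAL,cv2.CHAIN_APPROX_NONE)
for k in cs:
    if cv2.contourArea(k)>3000:
        q=np.array([toz(c,u,v,.008,True)[:2] for u,v in k[:,0]],np.float32); print(cv2.boundingRect(k),cv2.fitEllipse(q))
print(delta(.4966,-.4355,.1822+.1361).round(4))
E
```

```text
19.73 pos [ 0.4093 -0.3272  0.3177] tipz 0.1355 F [-0.18  0.24 -5.16] sd [0.24 0.38 0.42] [0.     0.     0.0001]
0.0350371944295251
(319, 68, 111, 123) ((0.49672335386276245, -0.43552330136299133), (0.12775693833827972, 0.12909428775310516), 102.6786117553711)
[ 0.0584  0.1262 -0.0008]
```

View pics/w6.png

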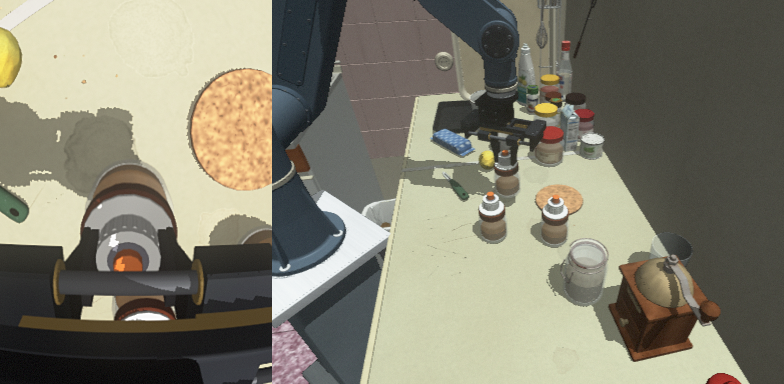

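The canister hangs upright, with about 5.2 N on the wrist. I'll carry it over the trivet centre at (0.4967, -0.4355).

Call:
servo_tool(steps=[0.03,0.003,0.006,0,0,0.03,0.009,0.02,0,0,0.03,0.018,0.039,0,0,0.03,0.028,0.06,0,0,0.03,0.038,0.081,0,0,0.03,0.047,0.101,0,0,0.03,0.053,0.116,0,0,0.03,0.057,0.124,0,0,0.03,0.0584,0.1262,0,0,0.03,0.0584,0.1262,0,0,0.03,0.0584,0.1262,0.004,0,0.03,0.0584,0.1262,0.01,0])

```text
time: 21.22
position: [0.4966, -0.4353, 0.3078]
tool_rot: [0.993, 0.122, -0.0, -0.0]
ft_force: [0.1, 0.2, -4.2]
grip_width: 0.0351
```

```bash
python3 - <<'E'
from h import *
c=camera("wrist"); s=camera("scene")["pixels"]; cv2.imwrite("pics/w7.png",np.hstack([c["pixels"][:,128:400], s])); avg(3)
E
```

```text
21.48 pos [ 0.4966 -0.4355  0.3076] tipz 0.1254 F [ 0.33 -0.14 -4.92] sd [0.61 0.5  0.87] [0.0001 0.0001 0.0003]
```

View pics/w7.png

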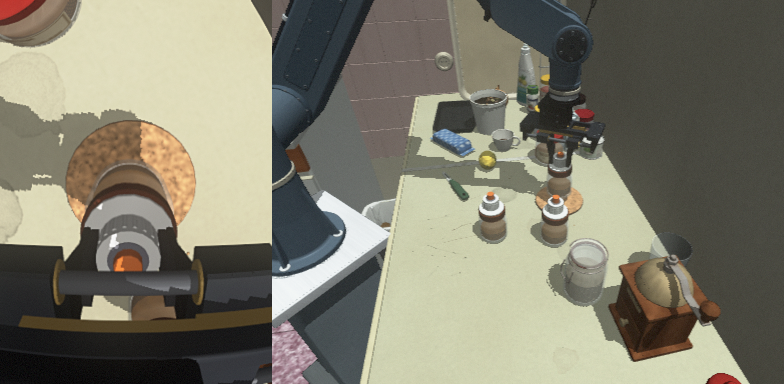

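It's centred over the trivet. I'll lower it to about 3 mm above, then go in small steps.

Call:
servo_tool(steps=[0.03,0,0,0.004,0,0.03,0,0,0.008,0,0.03,0,0,0.012,0,0.03,0,0,0.015,0,0.03,0,0,0.017,0,0.03,0,0,0.018,0,0.03,0,0,0.018,0])

```text
time: 22.35
position: [0.4967, -0.4357, 0.2899]
tool_rot: [0.993, 0.122, 0.0, 0.0]
ft_force: [0.4, -0.2, -3.6]
grip_width: 0.0352
```

```bash
python3 -c "from h import *;avg(3)"
```

```text
22.5 pos [ 0.4968 -0.4357  0.2901] tipz 0.1079 F [ 0.12  0.11 -5.1 ] sd [0.21 0.41 0.21] [0. 0. 0.]
```

Call:
servo_tool(steps=[0.03,0,0,0.0005,0,0.03,0,0,0.001,0,0.03,0,0,0.0015,0,0.03,0,0,0.002,0,0.03,0,0,0.002,0])

```text
time: 23.12
position: [0.4967, -0.4357, 0.2879]
tool_rot: [0.993, 0.122, -0.0, -0.0]
ft_force: [-0.2, 0.2, -4.4]
grip_width: 0.0352
```

```bash
python3 -c "from h import *;avg(3)"
```

```text
23.27 pos [ 0.4967 -0.4357  0.2879] tipz 0.1057 F [-0.36  0.21 -5.04] sd [0.24 0.07 0.34] [0. 0. 0.]
```

Call:
servo_tool(steps=[0.03,0,0,0.0003,0,0.03,0,0,0.0006,0,0.03,0,0,0.001,0,0.03,0,0,0.001,0])

```text
time: 23.78
position: [0.4967, -0.4357, 0.2869]
tool_rot: [0.993, 0.122, -0.0, -0.0]
ft_force: [-0.2, 0.0, -5.3]
grip_width: 0.035
```

```bash
python3 -c "from h import *;avg(3)"
```

```text
23.93 pos [ 0.4967 -0.4357  0.2869] tipz 0.1047 F [-0.31 -0.07 -5.32] sd [0.38 0.2  0.41] [0. 0. 0.]
```

Call:
servo_tool(steps=[0.03,0,0,0.0003,0,0.03,0,0,0.0006,0,0.03,0,0,0.0008,0,0.03,0,0,0.0008,0])

```text
time: 24.42
position: [0.4967, -0.4357, 0.2862]
tool_rot: [0.993, 0.122, 0.0, -0.0]
ft_force: [-0.0, -0.2, -4.3]
grip_width: 0.0354
```

```bash
python3 -c "from h import *;avg(3)"
```

```text
24.57 pos [ 0.4967 -0.4357  0.2862] tipz 0.104 F [-0.28  0.43 -5.06] sd [0.77 0.28 0.3 ] [0. 0. 0.]
```

Call:
servo_tool(steps=[0.03,0,0,0.0002,0,0.03,0,0,0.0004,0,0.03,0,0,0.0005,0,0.03,0,0,0.0005,0])

```text
time: 25.08
position: [0.4968, -0.4357, 0.2861]
tool_rot: [0.993, 0.122, 0.0, 0.0]
ft_force: [-0.4, 0.3, -0.2]
grip_width: 0.0356
```

```bash
python3 -c "from h import *;avg(3)"
```

```text
25.23 pos [ 0.4968 -0.4357  0.2861] tipz 0.1039 F [-1.04  0.5  -0.31] sd [0.16 0.3  0.34] [0. 0. 0.]
```

Call:
servo_tool(steps=[0.03,0,0,0.0002,0,0.03,0,0,0.0004,0,0.03,0,0,0.0005,0,0.03,0,0,0.0005,0])

```text
time: 25.72
position: [0.4968, -0.4358, 0.286]
tool_rot: [0.993, 0.122, 0.0, 0.0]
ft_force: [-1.6, 1.1, 6.1]
grip_width: 0.0354
```

```bash
python3 -c "from h import *;avg(3)"
```

```text
25.88 pos [ 0.4968 -0.4358  0.286 ] tipz 0.1038 F [-1.06  1.05  5.61] sd [0.5  0.22 0.65] [0. 0. 0.]
```

It's seated on the cork. I'll back off 0.4 mm, open the fingers, then rise straight up.

Call:
servo_tool(steps=[0.03,0,0,-0.0004,0,0.034,0,0,-0.0004,0,0.037,0,0,-0.0004,0,0.045,0,0,-0.0004,0,0.055,0,0,-0.0004,0,0.065,0,0,-0.0004,0,0.065,0,0,-0.0004,0,0.065,0,0,-0.0004,0])

```text
time: 26.88
position: [0.4967, -0.4357, 0.2855]
tool_rot: [0.993, 0.122, 0.0, 0.0]
ft_force: [0.1, -0.5, 0.2]
grip_width: 0.0647
```

Call:
servo_tool(steps=[0.065,0,0,-0.005,0,0.065,0,0,-0.015,0,0.065,0,0,-0.03,0,0.065,0,0,-0.05,0,0.065,0,0,-0.07,0,0.065,0,0,-0.09,0,0.065,-0.03,0,-0.1,0,0.065,-0.06,0,-0.1,0,0.065,-0.1,0,-0.1,0,0.065,-0.1,0,-0.1,0])

```text
time: 28.12
position: [0.3977, -0.4606, 0.3869]
tool_rot: [0.993, 0.121, -0.0, 0.0]
ft_force: [0.9, 0.9, 0.4]
grip_width: 0.0649
```

```bash
python3 - <<'E'
from h import *
c=camera("wrist");t=camera("top"); s=camera("scene"); cv2.imwrite("pics/f.png",np.hstack([cv2.resize(c["pixels"],(400,300)),s["pixels"][80:380,200:500]]))
cv2.imwrite("pics/ft.png",t["pixels"])
for n,cc,f in (("w",c,True),("t",t,False)):
  for ce,st in orange(cc["pixels"]): print(n,ce,st,toz(cc,*ce,0.132,f).round(4))
print(get_obs()["time"],get_obs()["grip_width"],get_obs()["position"])
E
```

```text
w [255.6, 77.1] [246, 68, 20, 19, 290] [ 0.4964 -0.4348  0.132 ]
w [292.7, 241.5] [285, 235, 16, 14, 182] [ 0.3691 -0.5002  0.132 ]
t [280.8, 201.2] [279, 199, 4, 5, 12] [ 0.3665 -0.4977  0.132 ]
t [226.5, 231.2] [225, 230, 4, 4, 13] [ 0.2923 -0.3717  0.132 ]
28.275 0.06529449452991785 [ 0.40024278 -0.45996215  0.38645179]
```

View pics/f.png

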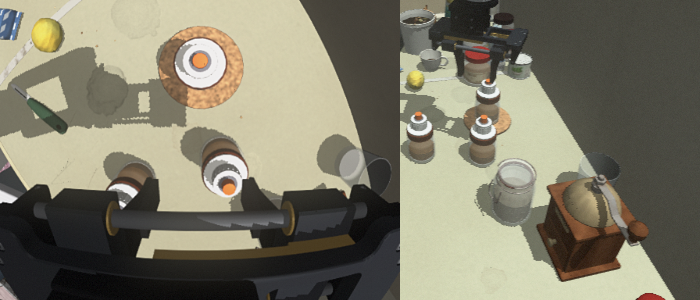

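View pics/ft.png

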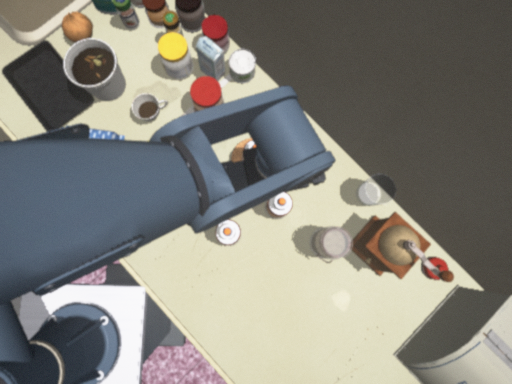

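The wrist view shows the canister upright at the trivet's centre (pin at (200,61) in the resized half). The other two canisters haven't moved, and the gripper is clear of everything. Handing in.

```bash
python3 -c "from rig import *;print(hand_in())"
```

```text
the job is handed in; nothing more can be done
None
```

The canister without vacuum is the one that stood at about (0.409, -0.328). It now stands upright on the centre of the cork trivet, and I handed the job in at about 28 s of the 64 s.

- **Finding it:** I pressed all three pins. Two gave about 1 mm at 6.4 N and 5.7 N, so they are sealed. The third sank about 6 mm at 5.3 N, and a scene view after I lifted off showed it still sitting lower than a sealed pin. The highest averaged force while pressing was 6.4 N.
- **Moving it:** I gripped it by the collar with the fingertips 96 mm above its foot. Going by the given tip length, the suggested 103 mm grip height would have put the tips into the flange. The final lowering onto the trivet was in steps of 1 mm or less. The last step pressed it on with about 5.6 N, and I backed off before opening the fingers.
- **Last checks:** The wrist camera puts its pin within about 1 mm of the trivet's centre at (0.497, -0.436). The other two pins read within about 2 mm of where they started, which is within the camera calibration. The gripper is clear and above everything.
- **Could not confirm:** From the top camera the arm hid most of the trivet, so the placement was checked only with the wrist and scene views.

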